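Take a sample's temperature in the heated bath

ROBOT

A 6-joint arm with a two-finger parallel gripper is mounted at the origin on the work surface. World frame = base frame: x ahead of the robot, y to its left, z up, the work surface at z = 0. Lengths are in m, angles in rad, forces in N, time in s.
With the tool pointing down it reaches from about 0.375 to 0.925 m from the base axis. Payload 5.7 kg.
Tool frame: the origin (TCP) lies midway between the tips of the shut fingers; the grasp point (between the pads) lies 19 mm behind it; z points along the fingers, y is the line along which they close (so a half turn about z gives the same grasp; the last joint's range is limited). The gripper opens to 88 mm and grips with 3 to 60 N. Pads are 20 mm wide; open, the fingers measure 115 mm over their backs; the gripper's body (75 mm by 178 mm) begins 61 mm behind the grasp point.
Start: joints at [0.987, 0.359, 1.51, -0, 1.272, -0.115], TCP at [0.271, 0.535, 0.191] pointing down, gripper open.
Joint ranges: [-2.97, 2.97], [-1.01, 2.36], [0.21, 2.38], [-0.96, 4.11], [0.2, 2.71], [-2.98, 2.98]. Speed limits (rad/s): [2.39, 2.39, 3.14, 3.14, 3.14, 3.14].

INTERFACE

Orientations are given as a unit quaternion [x, y, z, w].
In Python, from bench import move_ptp, servo_line, goto_joints, move_gripper, sleep, inverse_kinematics, capture, PlanningError, close_job, spot_in, silhouettes, current_clock, current_joint_pos, current_qvel, current_joint_torque, current_position, current_orientation, current_force, current_torque, current_finger_gap, current_grip_force gives the robot as it stands. Calls block until the motion is done:
- move_ptp(position, orientation): joint-space move of the TCP to a pose.
- servo_line(position, orientation=None, rate=0.15, contact_N=None): straight line of the TCP; orientation=None keeps the orientation; rate is the mean speed in m/s. With contact_N (N) it stops when the force on the tool has changed by that much, and returns True; else False.
- goto_joints(angles): joint-space move.
- move_gripper(opening): finger opening in m; the grip force is fixed at half the most; returns when the fingers have stopped.
- sleep(seconds).
- inverse_kinematics(position, orientation): joint angles nearest the present ones, or None.
- capture(name): name is "scene" or "side" or "wrist"; returns a dict with "image" (480x640x3 uint8, blue, green, red), "range_z" (480x640 float32, m along the optical axis (not along the pixel's ray), 0 where there is no reading), "intrinsics" (3x3 intrinsics, pixels), "R" (3x3) and "t" (3): a world point X has camera coordinates R X + t. Camera axes: x right, y down, z forward; pixel columns grow to the right and rows downward; lengths in m; the calibration is good to about 2 mm. The wrist camera is an equidistant fisheye: a pixel r from the principal point sees the ray r / f radians off the axis. A picture is of the moment at which its call begins.
A pose or a line that the arm cannot do raises PlanningError and nothing moves.
- close_job(): hands the job in; it is judged then, once.
Trained networks look in the newest picture that a camera, given by its name, has taken for a name from the list of things; names that differ only in an ending like _2 or _b are one class to them, and where a whole thing is asked for, a point or a joint stands for the part that bears it (a point fixed in the world has none). Each returns a list of dicts, best first, with "conf" (0 to 1); they miss things now and then, are a little off and sometimes report something else, mostly with a low value. They report only what shows in the picture. A call takes as long as a camera call. They do not tell look-alikes from the thing itself.
- spot_in(camera, query): "xy" ([column, row] in pixels, amid what is visible of it).
- silhouettes(camera, query): "region" (480x640 bool, what is visible of it) and "xy" ([column, row] in pixels, amid what is visible of it).
Readings, each from a call of its own:
- current_clock(): time.
- current_joint_pos(): joint angles.
- current_qvel(): joint speeds.
- current_joint_torque(): joint torques, N m.
- current_position(): TCP position.
- current_orientation(): TCP orientation.
- current_force(): force on the tool from outside, world axes, zero at the start.
- current_torque(): the same for the moment, N m.
- current_finger_gap(): finger opening in m.
- current_grip_force(): force on a finger pad.
Only numpy, scipy, OpenCV 4.12 (cv2) and the standard library are available. Lean on these libraries where they do the work, as an engineer would, in place of code of your own. Each camera call takes 0.05 s, during which the arm holds its last target. There are 200 camera calls.

TASK

Push the clear cover of the small blue sample bath fully open and leave it open. Then take the infrared thermometer from its rest, point it at the centre of the lid of the larger of the two tins in the bath from about 10 cm away and hold it still there for two seconds, without touching the tin. Lay the thermometer back on both saddles of its rest and let go, leaving everything else on the bench where it is.

Things in the scene. Friction and masses are not known exactly. Their poses are not given: they have to be found in the camera images.
- bath: Blue bath fixed to the bench, 190 (x) x 320 (y) x 110 mm high; origin at the centre of its underside. +y half: open well (170 x 135 mm inside, centre y +77.5 mm, floor 45 mm and rim 110 mm above the bench) holding the two tins, one at its front (-x), one at its back (+x), either way round. -y half: closed deck 110 mm high. Black control panel on the -x face
- cover (a joint): Slide of the clear plastic cover (176 x 150 x 5 mm, underside 112 mm above the bench) over the bath's well, m: 0 = well covered, 0.14 = fully open, against its stop. It moves along the bath's -y, over the deck, with light friction, and stays where it is left
- cover_handle (a point): Top centre of the steel bridge handle in the middle of the cover: a bar 90 mm long (bath's x), 14 mm thick (bath's y), its top 40 mm above the cover's underside, on two posts; this point is 152 mm above the bench and moves with the cover. Axes parallel to the bath's
- big_tin: The larger tin in the bath: closed steel cylinder with a paper dot on the lid, 72 mm diameter, 50 mm high, standing on the well floor; origin at the centre of its underside
- big_tin_top (a point): Centre of the larger tin's lid, on its top face, 95 mm above the bench
- small_tin: The smaller tin in the bath: closed steel cylinder, 48 mm diameter, 42 mm high; origin at the centre of its underside
- rest: Thermometer rest fixed to the bench: steel base 160 (x) x 90 (y) x 8 mm with two black saddles 20 mm thick at x = -40 and +40 mm (60 mm free between them); flat seats 50 mm above the bench, outward-leaning cheeks 15 mm high, about 43 mm apart at the seat. Origin at the centre of its underside; its x runs along the lying thermometer
- thermometer: Infrared thermometer, about 220 g: white handle 170 mm long (x, -90 to +80 mm), 36 wide (y), 28 thick (z, 0 to 28 mm); at its +x end a round grey head, 38 mm diameter, bent 45 degrees downward. Origin on the handle's underside, midway between the saddles and 50 mm above the bench when on the rest; centre of mass near it in x. Lies head towards the bath
- beam (a point): Centre of the thermometer's window, at the end of the head: x +106.8, y 0, z -15.8 mm in the thermometer's frame. This point's z axis is the line of sight, 45 degrees below the thermometer's +x (direction 0.707, 0, -0.707 in its frame); its y axis is the thermometer's y
- tin_a: Bystander: closed steel tin, 56 mm diameter, 45 mm high, standing on the bench between bath and rest; origin at its underside
- tin_b: Bystander: closed steel tin, 56 mm diameter, 45 mm high, at the far side of the bench; origin at its underside
- tin_c: Bystander: closed steel tin like the others, 56 mm diameter, 45 mm high, beside tin_b; origin at its underside
- wash_bottle: Bystander: white plastic bottle, 64 mm diameter, 170 mm high, at the far side; origin at its underside
- dish: Bystander: steel bowl, 110 mm diameter, 35 mm high, close to the robot; origin at its underside
- brush: Bystander: hand brush about 200 mm long lying to the right of the bath; origin at its underside
- mould: Bystander: brass cylinder, 70 mm diameter, 80 mm high, far left; origin at its underside
Not all that is in view belongs to the job. Leave any pink look-alike of the thermometer alone.

How it is judged:
On the way, in this order (a step that is already met when the one before it is completed fails the run):
1. the cover is pushed open (more than 125 of its 140 mm) (value of joint cover above 0.125 m), for 0.2 s.
2. cover open, the held thermometer looks at the centre of the larger tin's lid (line of sight within 18 mm in beam x and y, window 60 to 150 mm off) and is kept still for 1.5 s (value of joint cover above 0.125 m and x of big_tin_top in the frame of beam between -0.018 and 0.018 m and y of big_tin_top in the frame of beam between -0.018 and 0.018 m and z of big_tin_top in the frame of beam between 0.06 and 0.15 m and linear speed of thermometer below 0.02 m/s and angular speed of thermometer below 0.15 rad/s and contact force between thermometer and rest below 0.2 N and contact force between the fingers and thermometer above 1 N), for 1.5 s.
At the end, for the whole second after the job is handed in: The thermometer lies still, right way up, on both saddles of its rest (within 25 mm of centred lengthwise, 8 mm sideways, 4 mm in height, 7 degrees; head to either end), the cover is still more than 125 mm open, and the tins and the things on the bench are where they were (value of joint cover above 0.125 m and x of thermometer in the frame of rest between -0.025 and 0.025 m and y of thermometer in the frame of rest between -0.008 and 0.008 m and z of thermometer in the frame of rest between 0.046 and 0.054 m and angle between the x axis of thermometer and the x axis of rest, either way round below 0.12 rad and angle between thermometer's own z axis and vertical below 0.12 rad and linear speed of thermometer below 0.01 m/s and angular speed of thermometer below 0.1 rad/s); the robot touches nothing.
It fails at once if a tin in the bath is shifted more than 10 mm (distance of any of big_tin, small_tin from where it was at the start of the episode above 0.01 m).
It fails at once if the thermometer touches the larger tin (contact force between thermometer and big_tin above 0.3 N).
It fails at once if another thing on the bench is shifted more than 30 mm (distance of any of tin_a, tin_b, tin_c, wash_bottle, dish, brush, mould from where it was at the start of the episode above 0.03 m).
It also fails if it takes over 64 s, if anything falls off the work surface, if the arm or the gripper's body presses on something with over 40 N, if the wrist force passes 120 N, or if a joint passes its speed limit or range.

## Working session

There is one attempt and no reset: what is moved stays moved. The work goes in short steps, each a Python script; the robot and the scene stay as the last script left them, time stands still between calls to the robot, and variables do not carry over. Pictures are saved under pics/ and viewed, at most 10 in all, crops included, and the job is handed in when it is done.

```bash
mkdir -p pics; ls; cat > h.py <<'E'
import numpy as np, cv2
from bench import *
def cloud(c,m=None):
    z=c["range_z"];K=np.array(c["intrinsics"]);v,u=np.nonzero((z>0)&(m if m is not None else True))
    d=z[v,u];P=np.stack([(u-K[0,2])/K[0,0]*d,(v-K[1,2])/K[1,1]*d,d],1)
    return (P-np.array(c["t"]))@np.array(c["R"])
def proj(c,X):
    p=np.array(c["R"])@np.array(X)+np.array(c["t"]);q=np.array(c["intrinsics"])@p;return q[:2]/q[2]
E
python3 - <<'E'
from h import *
for n in ["scene","side"]:
    c=capture(n);cv2.imwrite(f"pics/{n}0.png",c["image"])
    print(n,np.round(-np.array(c["R"]).T@c["t"],3))
    for q in ["bath","cover_handle","big_tin","small_tin","rest","thermometer","tin_a","dish","brush"]:
        for s in silhouettes(n,q)[:3]:
            P=cloud(c,s["region"])
            if len(P): print(q,round(s["conf"],2),np.round(s["xy"]),len(P),np.round(np.median(P,0),3),np.round(np.percentile(P,2,axis=0),3),np.round(np.percentile(P,98,axis=0),3))
E
```

```text
pics
scene [1.162 1.02  0.863]
bath 0.58 [262. 223.] 6221 [ 0.601 -0.13   0.106] [ 0.484 -0.365  0.002] [ 0.671 -0.056  0.141]
cover_handle 0.86 [273. 213.] 1676 [ 0.581 -0.139  0.115] [ 0.489 -0.223  0.11 ] [ 0.661 -0.071  0.15 ]
rest 0.87 [392. 336.] 1534 [0.521 0.377 0.008] [ 0.461  0.269 -0.001] [0.543 0.425 0.065]
thermometer 0.79 [492. 372.] 1263 [0.415 0.564 0.034] [0.311 0.526 0.001] [0.497 0.609 0.038]
thermometer 0.75 [342. 218.] 766 [ 0.322 -0.15   0.025] [ 0.251 -0.24  -0.002] [ 0.382 -0.082  0.037]
thermometer 0.66 [453. 302.] 878 [0.313 0.348 0.032] [0.196 0.307 0.005] [0.388 0.372 0.038]
tin_a 0.7 [333. 273.] 432 [0.524 0.1   0.039] [ 0.483  0.036 -0.001] [0.544 0.117 0.046]
tin_a 0.6 [282. 330.] 593 [0.75  0.224 0.041] [ 0.719  0.185 -0.001] [0.77  0.241 0.047]
tin_a 0.58 [314. 345.] 561 [0.713 0.315 0.042] [0.685 0.28  0.004] [0.734 0.331 0.047]
dish 0.62 [280. 332.] 611 [0.75  0.225 0.041] [ 0.719  0.179 -0.001] [0.77  0.241 0.047]
dish 0.55 [365. 251.] 713 [0.365 0.052 0.019] [0.328 0.015 0.001] [0.426 0.119 0.035]
brush 0.52 [240. 182.] 45 [ 0.494 -0.577  0.015] [
[... 487 characters left out ...]
2 [0.395 0.54  0.022] [ 0.305  0.51  -0.003] [0.491 0.594 0.037]
thermometer 0.81 [244. 318.] 1413 [ 0.322 -0.177  0.03 ] [ 0.244 -0.252 -0.002] [ 0.38  -0.1    0.038]
tin_a 0.67 [369. 212.] 351 [0.705 0.284 0.032] [ 0.68   0.27  -0.003] [0.749 0.412 0.046]
tin_a 0.6 [387. 219.] 342 [0.739 0.192 0.034] [0.717 0.18  0.   ] [0.765 0.227 0.046]
tin_a 0.53 [315. 249.] 207 [0.519 0.076 0.043] [0.493 0.055 0.031] [0.542 0.109 0.046]
dish 0.63 [265. 260.] 828 [0.377 0.086 0.02 ] [0.329 0.013 0.002] [0.425 0.115 0.035]
brush 0.92 [340. 425.] 1597 [ 0.486 -0.502  0.017] [ 0.468 -0.606 -0.001] [ 0.507 -0.419  0.021]
brush 0.63 [300. 204.] 488 [0.493 0.266 0.074] [0.474 0.219 0.032] [0.512 0.415 0.079]
```

View pics/scene0.png

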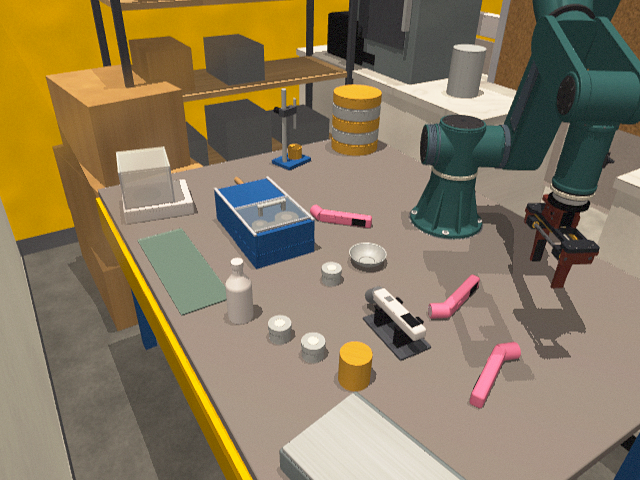

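View pics/side0.png

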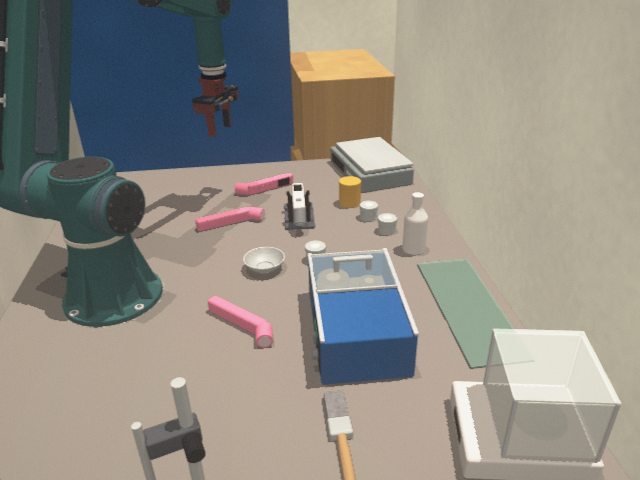

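The scene picture shows the white thermometer on its rest at (395,315), head towards the bath at (265,220), and three pink look-alikes to ignore. In the side picture the rest is at (298,205), the handle at (353,260), and both tins show under the cover. Next I fit the poses.

```bash
python3 - <<'E'
from h import *
cs=[capture("scene"),capture("side")]
Ps=[cloud(c) for c in cs]
def box(P,a,b): return P[((P>a)&(P<b)).all(1)]
def rect(n,lo,hi):
    for i,P in enumerate(Ps+[np.vstack(Ps)]):
        Q=box(P,np.array(lo),np.array(hi))
        if len(Q)<5: continue
        r=cv2.minAreaRect(Q[:,:2].astype(np.float32))
        print(n,i,len(Q),np.round(r[0],4),np.round(r[1],4),round(r[2],2),"z",np.round(np.median(Q[:,2]),4))
rect("handle",(.5,-.23,.143),(.65,-.06,.16))
rect("bathtop",(.44,-.42,.1),(.7,-.03,.125))
rect("therm top",(.42,.2,.07),(.56,.43,.085))
rect("rest base",(.42,.2,.004),(.58,.45,.012))
rect("saddle tops",(.42,.2,.055),(.58,.45,.068))
E
```

```text
handle 0 116 [ 0.5762 -0.1459] [0.0184 0.0873] 88.09 z 0.1485
handle 1 206 [ 0.5724 -0.1509] [0.0183 0.0878] 89.08 z 0.1485
handle 2 322 [ 0.5741 -0.1483] [0.0237 0.0912] 89.08 z 0.1485
bathtop 0 3289 [ 0.5722 -0.2179] [0.3259 0.1951] 88.18 z 0.1117
bathtop 1 7993 [ 0.571  -0.2241] [0.3253 0.191 ] 87.99 z 0.11
bathtop 2 11282 [ 0.5714 -0.2206] [0.3322 0.195 ] 87.87 z 0.1103
therm top 0 798 [0.4962 0.3364] [0.1865 0.0385] 86.64 z 0.0761
therm top 1 316 [0.4946 0.3287] [0.1893 0.0358] 86.38 z 0.0757
therm top 2 1114 [0.4959 0.3318] [0.1958 0.0385] 86.57 z 0.076
rest base 0 858 [0.5113 0.3458] [0.1647 0.1199] 86.45 z 0.0068
rest base 1 221 [0.4957 0.3378] [0.1711 0.0887] 85.72 z 0.0063
rest base 2 1079 [0.5108 0.3396] [0.177 0.12 ] 86.32 z 0.0067
saddle tops 0 392 [0.4963 0.3309] [0.2003 0.0738] 86.51 z 0.0623
saddle tops 1 158 [0.4927 0.3107] [0.1795 0.0692] 85.5 z 0.0612
saddle tops 2 550 [0.4959 0.3259] [0.2104 0.0738] 86.38 z 0.062
```

```bash
cat >> h.py <<'E'
from scipy.spatial.transform import Rotation as Rn
def down(yx,yy):  # tool pointing down, closing axis along (yx,yy)
    y=np.array([yx,yy,0.])/np.hypot(yx,yy);z=np.array([0,0,-1.]);return Rn.from_matrix(np.stack([np.cross(y,z),y,z],1)).as_quat()
def wcloud(c,m=None):
    z=c["range_z"];K=np.array(c["intrinsics"]);v,u=np.nonzero((z>0)&(m if m is not None else True))
    a=(u-K[0,2])/K[0,0];b=(v-K[1,2])/K[1,1];th=np.hypot(a,b)+1e-9
    ok=th<1.3;a,b,th=a[ok],b[ok],th[ok];d=z[v,u][ok]
    P=np.stack([a/th*np.tan(th)*d,b/th*np.tan(th)*d,d],1)
    return (P-np.array(c["t"]))@np.array(c["R"])
def box(P,lo,hi): return P[((P>np.array(lo))&(P<np.array(hi))).all(1)]
def rect(n,P,lo,hi):
    Q=box(P,lo,hi)
    if len(Q)<5: return print(n,len(Q))
    r=cv2.minAreaRect(Q[:,:2].astype(np.float32))
    print(n,len(Q),np.round(r[0],4),np.round(r[1],4),round(r[2],2),"med",np.round(np.median(Q,0),4))
E
python3 - <<'E'
from h import *
c=np.cos(np.radians(2));s=np.sin(np.radians(2))
yb=np.array([s,c,0]);H=np.array([.574,-.146,0])
q=min([down(c,-s),down(-c,s)],key=lambda q:abs(inverse_kinematics([.574,-.1,.25],q)[5]))
print(current_clock(),inverse_kinematics([.574,-.1,.25],q))
move_gripper(0.0)
p=H+.05*yb
move_ptp([p[0],p[1],.25],q)
servo_line([p[0],p[1],.133],rate=.12)
e=H-.15*yb
r=servo_line([e[0],e[1],.133],rate=.07,contact_N=18)
P=current_position();print(r,P,current_force(),current_clock())
b=P+.02*yb
servo_line(b);servo_line([b[0],b[1],.3],rate=.2)
f=[.574,-.05,.38];move_ptp(f,q)
w=capture("wrist");cv2.imwrite("pics/w1.png",w["image"])
W=wcloud(w)
rect("handle w",W,(.5,-.4,.143),(.65,-.06,.16))
for n in ["big_tin","small_tin"]:
    for s in silhouettes("wrist",n)[:3]:
        Q=wcloud(w,s["region"])
        if len(Q):print(n,round(s["conf"],2),np.round(s["xy"]),np.round(np.median(Q,0),4))
rect("lid big w",W,(.48,-.22,.090),(.67,-.06,.1))
rect("lid small w",W,(.48,-.22,.082),(.67,-.06,.0895))
for n in ["scene","side"]:
    cc=capture(n);C=cloud(cc)
    rect(n+"handle",C,(.5,-.4,.143),(.65,-.06,.16))
    rect(n+"lid big",C,(.495,-.2,.090),(.655,-.08,.098)); rect(n+"lid small",C,(.495,-.2,.082),(.655,-.08,.0895))
print(current_clock())
E
```

```text
1.1 [-2.91015932e-01  2.86881570e-01  1.46851104e+00 -4.44089210e-16
  1.38620005e+00 -2.56109347e-01]
False [ 0.56874009 -0.29569991  0.13297502] [-0.67009713  0.31762956  0.00072414] 9.0667
handle w 342 [ 0.5712 -0.1484] [0.0129 0.0889] 87.61 med [ 0.5968 -0.1472  0.1502]
big_tin 0.72 [475.  82.] [0.7767 0.0903 0.1113]
lid big w 130 [ 0.578  -0.0628] [0.001  0.1777] 88.09 med [ 0.5868 -0.0631  0.0932]
lid small w 123 [ 0.5783 -0.063 ] [0.0012 0.1779] 88.13 med [ 0.5837 -0.0631  0.0847]
scenehandle 117 [ 0.5748 -0.1463] [0.0191 0.0878] 87.43 med [ 0.5766 -0.1434  0.1482]
scenelid big 0
scenelid small 6 [ 0.5344 -0.1087] [0.0061 0.0457] 82.11 med [ 0.5403 -0.1067  0.0856]
sidehandle 206 [ 0.5725 -0.1525] [0.0176 0.0878] 88.04 med [ 0.572  -0.1552  0.1491]
sidelid big 0
sidelid small 0
11.5333
```

View pics/w1.png

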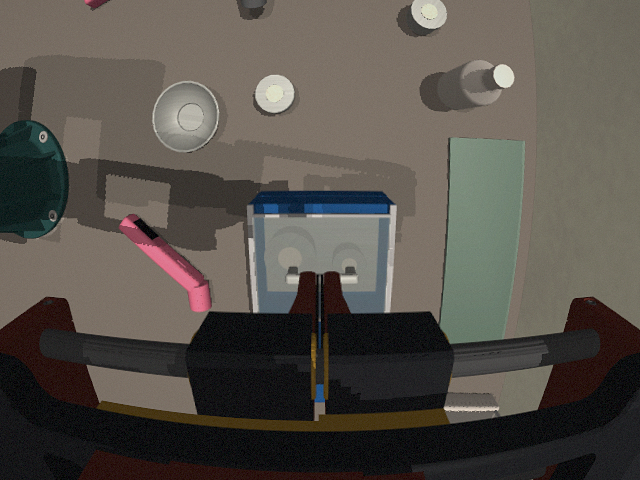

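The wrist picture shows the cover still closed: the handle is at (320,272) with both tins beneath it, the larger one front-left at (290,252). The push had no lasting effect, so I repeat it with a look midway.

```bash
python3 - <<'E'
from h import *
c=np.cos(np.radians(2));s=np.sin(np.radians(2))
yb=np.array([s,c,0]);H=np.array([.574,-.146,0]);q=current_orientation()
p=H+.05*yb
servo_line([p[0],p[1],.3],rate=.25);servo_line([p[0],p[1],.128],rate=.15)
print(current_position(),current_finger_gap())
for d in [0.,-.07]:
    e=H+d*yb
    print(servo_line([e[0],e[1],.128],rate=.07,contact_N=18),current_position(),current_force())
    cc=capture("side");rect("handle",cloud(cc),(.5,-.4,.143),(.65,-.06,.155))
cv2.imwrite("pics/s2.png",cc["image"][180:420,220:540]);print(current_clock())
E
```

```text
[ 0.57662023 -0.09619083  0.12899205] 0.0005891212823263358
False [ 0.57386949 -0.14588154  0.12790929] [-0.22950051  0.22944009 -0.52308837]
handle 208 [ 0.5725 -0.1518] [0.0186 0.0878] 87.99 med [ 0.572  -0.1553  0.1489]
False [ 0.57149313 -0.2155311   0.12794918] [ 1.54994314  0.62336953 -0.1087495 ]
handle 146 [ 0.5724 -0.1521] [0.0883 0.0184] 0.43 med [ 0.5574 -0.155   0.1489]
15.4667
```

View pics/s2.png

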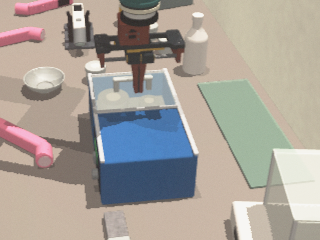

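```bash
python3 - <<'E'
from h import *
for n in ["side","scene"]:
    c=capture(n);P=current_position()
    print(n,"tcp",proj(c,P),"20up",proj(c,P+[0,0,.02]),"handle",proj(c,[.574,-.148,.152]))
    k=proj(c,P).astype(int)
    im=c["image"][k[1]-60:k[1]+60,k[0]-80:k[0]+80]
    cv2.imwrite(f"pics/z_{n}.png",cv2.resize(im,None,fx=4,fy=4))
    C=cloud(c);Q=box(C,P-[.05,.06,.03],P+[.05,.06,.06]);Q=Q[Q[:,2]>.12]
    print(np.round(Q[::max(1,len(Q)//15)],3))
a=cv2.imread("pics/z_side.png");b=cv2.imread("pics/z_scene.png");cv2.imwrite("pics/z.png",cv2.resize(np.hstack([a,b]),(800,300)))
E
```

```text
side tcp [357.12477844 280.94402844] 20up [357.26396466 273.24142685] handle [352.7607642  254.91705232]
[[ 0.605 -0.156  0.151]
 [ 0.604 -0.16   0.148]
 [ 0.599 -0.162  0.147]
 [ 0.564 -0.156  0.145]
 [ 0.545 -0.161  0.147]
 [ 0.577 -0.227  0.186]
 [ 0.57  -0.228  0.185]
 [ 0.564 -0.228  0.183]
 [ 0.563 -0.21   0.169]
 [ 0.539 -0.156  0.134]
 [ 0.614 -0.157  0.126]
 [ 0.612 -0.157  0.124]
 [ 0.611 -0.163  0.126]
 [ 0.537 -0.156  0.123]
 [ 0.568 -0.229  0.166]
 [ 0.567 -0.227  0.159]]
scene tcp [261.72300401 198.98924818] 20up [261.48482028 193.10015261] handle [271.16139509 201.50508733]
[[ 0.584 -0.216  0.188]
 [ 0.571 -0.203  0.187]
 [ 0.583 -0.207  0.185]
 [ 0.567 -0.199  0.185]
 [ 0.579 -0.2    0.184]
 [ 0.581 -0.224  0.17 ]
 [ 0.574 -0.204  0.177]
 [ 0.582 -0.215  0.171]
 [ 0.571 -0.204  0.173]
 [ 0.583 -0.208  0.171]
 [ 0.569 -0.203  0.17 ]
 [ 0.583 -0.2    0.171]
 [ 0.566 -0.203  0.166]
 [ 0.575 -0.203  0.165]
 [ 0.58  -0.208  0.16 ]
 [ 0.569 -0.197  0.163]
 [ 0.534 -0.157  0.146]]
```

View pics/z.png

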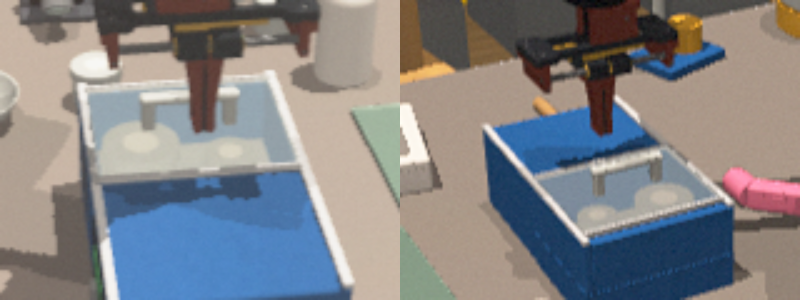

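The tips show at about z 0.150 while the TCP reads 0.128, so the shut fingertips sit about 22 mm above the stated TCP and skimmed over the bar at 0.152. I'll measure the offset by touching the cover, then push lower.

```bash
python3 - <<'E'
from h import *
c=np.cos(np.radians(2));s=np.sin(np.radians(2))
yb=np.array([s,c,0]);H=np.array([.574,-.147,0])
P=current_position();p=H+.04*yb
servo_line([P[0],P[1],.165],rate=.2);servo_line([p[0],p[1],.165],rate=.2)
r=servo_line([p[0],p[1],.09],rate=.04,contact_N=4)
P=current_position();print(r,P,current_force())
z=P[2]+.010
servo_line([P[0],P[1],z],rate=.1)
e=H-.16*yb
r=servo_line([e[0],e[1],z],rate=.07,contact_N=15)
P=current_position();print(r,P,current_force())
cc=capture("side");rect("handle",cloud(cc),(.5,-.4,.143),(.65,-.06,.155))
print(current_clock())
E
```

```text
False [ 0.57556814 -0.10707118  0.09021463] [-1.00929128  0.30185916 -0.37307105]
True [ 0.56960479 -0.26603235  0.09981336] [1.04372986 3.12483719 2.1810786 ]
handle 293 [ 0.5682 -0.2796] [0.0313 0.0891] 88.77 med [ 0.5672 -0.2894  0.1493]
20.9417
```

The cover is now open (handle moved about 137 mm to its stop). Now I measure the tins and take a wrist view of the thermometer.

```bash
python3 - <<'E'
from h import *
P=current_position()
servo_line([P[0],P[1]+.015,P[2]],rate=.08);servo_line([P[0],P[1]+.015,.25],rate=.25)
move_ptp([.56,-.02,.38],current_orientation())
def lids(n,C):
    for k,lo,hi in [("big",.0905,.1),("small",.081,.0905)]:
        Q=box(C,(.495,-.2,lo),(.66,-.075,hi))
        if len(Q)>20:
            (x,y),r=cv2.minEnclosingCircle(Q[:,:2].astype(np.float32));print(n,k,len(Q),np.round([x,y,r],4),np.round(np.median(Q,0),4))
w=capture("wrist");W=wcloud(w);rect("handle w",W,(.5,-.4,.143),(.65,-.06,.16));lids("wrist",W)
for nm in ["big_tin","small_tin"]:
    for s in silhouettes("wrist",nm)[:2]:
        Q=wcloud(w,s["region"]);print(nm,round(s["conf"],2),np.round(s["xy"]),np.round(np.median(Q,0),4) if len(Q) else 0)
for n in ["scene","side"]:
    c=capture(n);C=cloud(c);lids(n,C);rect(n+" handle",C,(.5,-.4,.143),(.65,-.06,.155))
move_gripper(.08)
move_ptp([.5,.30,.36],down(.998,-.063))
w=capture("wrist");W=wcloud(w);cv2.imwrite("pics/w3.png",w["image"])
rect("therm top",W,(.42,.2,.071),(.56,.45,.085));rect("saddle",W,(.42,.2,.055),(.58,.45,.068))
rect("base",W,(.43,.22,.004),(.57,.45,.012))
for s in silhouettes("wrist","thermometer")[:4]:
    Q=wcloud(w,s["region"]);print(round(s["conf"],2),np.round(s["xy"]),np.round(np.median(Q,0),4) if len(Q) else 0)
print(current_clock(),current_joint_pos()[5])
for n in ["scene","side"]:
    c=capture(n);C=cloud(c);T=current_position();Q=box(C,T-[.07,.03,.03],T+[.07,.03,.08]);print(n,"lowest finger pts above TCP",np.round(np.sort(Q[:,2]-T[2])[:8],4))
E
```

```text
handle w 56 [ 0.5485 -0.284 ] [0.0138 0.0098] 88.16 med [ 0.5485 -0.2825  0.1503]
wrist big 1239 [ 0.5851 -0.1374  0.091 ] [ 0.5193 -0.1261  0.0939]
wrist small 1028 [ 0.5861 -0.1403  0.0907] [ 0.6091 -0.1508  0.0858]
big_tin 0.85 [297. 268.] [ 0.5203 -0.1212  0.0935]
small_tin 0.89 [360. 286.] [ 0.6089 -0.1492  0.0855]
small_tin 0.33 [320. 399.] [ 0.5476 -0.3318  0.1162]
scene big 229 [ 0.531  -0.1359  0.0389] [ 0.5315 -0.1327  0.0933]
scene small 178 [ 0.5692 -0.1346  0.07  ] [ 0.6039 -0.1413  0.0858]
scene handle 96 [ 0.5694 -0.279 ] [0.0882 0.0167] 0.28 med [ 0.573  -0.2778  0.1487]
side big 663 [ 0.5766 -0.1315  0.098 ] [ 0.5392 -0.1305  0.0939]
side small 405 [ 0.577  -0.1258  0.0948] [ 0.6035 -0.1353  0.0858]
side handle 265 [ 0.5682 -0.2869] [0.017  0.0891] 88.94 med [ 0.5669 -0.2896  0.149 ]
therm top 3663 [0.4921 0.3335] [0.1847 0.0348] 86.43 med [0.4928 0.3395 0.0766]
saddle 721 [0.4919 0.3092] [0.1679 0.0723] 87.46 med [0.4861 0.306  0.0631]
base 2773 [0.4934 0.3423] [0.1611 0.0907] 86.3 med [0.5136 0.3455 0.0067]
0.92 [179. 171.] [0.3026 0.3377 0.0345]
0.85 [221. 417.] [ 0.2815 -0.1155  0.0269]
0.8 [229.  27.] [0.3842 0.5444 0.0339]
0.74 [313. 168.] [0.4926 0.3295 0.0765]
25.9167 0.4846674845567418
scene lowest finger pts above TCP [0.0296 0.0301 0.0303 0.0305 0.0305 0.0308 0.0308 0.0309]
side lowest finger pts above TCP [0.03   0.03   0.0303 0.0307 0.032  0.0324 0.0327 0.0328]
```

View pics/w3.png

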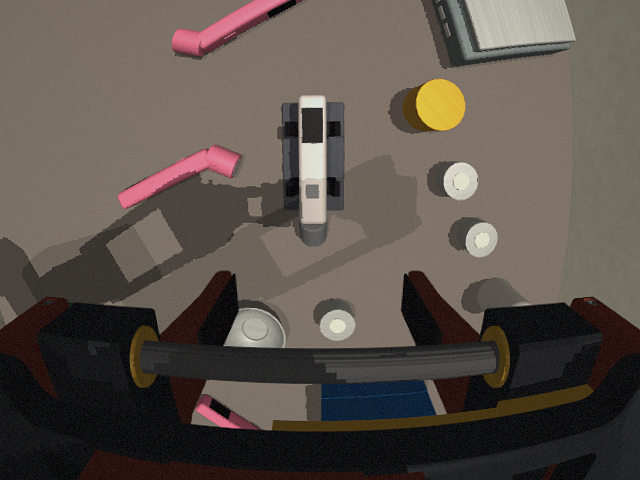

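The wrist picture shows the white thermometer centred on its rest at (313,165), head down at (313,232), with the open fingers clear. The tips are about 28 mm behind the stated TCP. I now refine the big lid and grasp.

```bash
python3 - <<'E'
from h import *
for n in ["scene","side"]:
    c=capture(n);C=cloud(c)
    for s in silhouettes(n,"big_tin")[:2]:
        Q=cloud(c,s["region"]);Q=Q[(abs(Q[:,2]-.094)<.004)]
        Q=box(Q,(.48,-.22,0),(.66,-.06,.2))
        if len(Q)>30:
            (x,y),r=cv2.minEnclosingCircle(Q[:,:2].astype(np.float32));print(n,round(s["conf"],2),len(Q),np.round([x,y,r],4),np.round(np.mean(Q,0),4))
    Q=box(C,(.495,-.2,.091),(.575,-.08,.098));p=np.median(Q[:,:2],0)
    for i in range(30): p=Q[np.hypot(*(Q[:,:2]-p).T)<.036,:2].mean(0)
    print(n,"meanshift",p,(np.hypot(*(Q[:,:2]-p).T)<.037).sum(),len(Q))
q=down(.998,-.0645);g=[.4927,.339]
move_ptp([*g,.12],q)
r=servo_line([*g,.014],rate=.07,contact_N=8);print(r,current_position(),current_force())
if not r:
    move_gripper(0.0);print("gap",current_finger_gap(),current_grip_force(),current_position())
    servo_line([*g,.054],rate=.05);print(current_finger_gap(),current_force())
    servo_line([*g,.15],rate=.15)
    print(current_finger_gap(),current_grip_force(),current_force())
    for n in ["scene","side"]:
        c=capture(n);C=cloud(c)
        Q=box(C,(.44,.18,.14),(.55,.45,.225));Q=Q[Q[:,2]<.222]
        cv2.imwrite(f"pics/g_{n}.png",c["image"])
        for s in silhouettes(n,"thermometer")[:4]:
            k=cloud(c,s["region"]); 
            if len(k) and np.median(k[:,2])>.1: print(n,round(s["conf"],2),np.round(s["xy"]),np.round(np.percentile(k,[2,50,98],axis=0),3).tolist())
print(current_clock())
a=cv2.imread("pics/g_scene.png")[200:360,300:500];b=cv2.imread("pics/g_side.png")[100:260,200:400]
cv2.imwrite("pics/g.png",cv2.resize(np.hstack([a,b]),(800,320)))
E
```

```text
scene 0.62 219 [ 0.5328 -0.134   0.0368] [ 0.5341 -0.1315  0.0931]
scene meanshift [ 0.5328666  -0.13139448] 205 219
side 0.87 448 [ 0.529 -0.14   0.038] [ 0.5295 -0.1423  0.0936]
side meanshift [ 0.53003668 -0.14351047] 421 444
False [0.49305474 0.33919577 0.01445696] [ 0.03774797 -0.75223988 -0.01401218]
gap 0.03583899589039106 29.99832183122635 [0.49288164 0.33901541 0.01401628]
0.03575856920222404 [-0.0931975  -0.23148725 -2.92562091]
0.03568465970238574 29.997974038124084 [-0.13848371 -0.87531239 -2.73406685]
scene 0.85 [413. 276.] [[0.329, 0.228, 0.001], [0.505, 0.379, 0.209], [0.518, 0.429, 0.216]]
side 0.77 [298. 164.] [[0.469, 0.218, 0.16], [0.49, 0.26, 0.207], [0.512, 0.411, 0.213]]
31.5333
```

View pics/g.png

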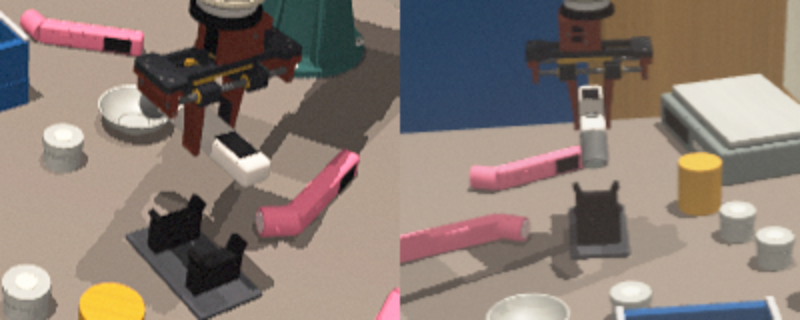

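Thermometer held level (2.8 N, gap 36 mm). Moving to the measuring pose.

```bash
python3 - <<'E'
from h import *
q=current_orientation()
servo_line([.4929,.339,.19],rate=.15)
servo_line([.5421,.0431,.19],rate=.17)
servo_line([.5421,.0431,.1455],rate=.06)
sleep(.3)
d=np.array([-.0645,-.998,0]);P=current_position();T=P+[-.0006,-.003,.036]
win=T+.1068*d-[0,0,.0158];L=np.array([.530,-.137,.095]);b=.7071*d-[0,0,.7071]
print(P,win,"hit",win+b*(L-win)@b-L,(L-win)@b)
ims=[]
for n in ["scene","side"]:
    c=capture(n);im=c["image"].copy()
    Q=box(cloud(c),win-[.03,.04,.02],win+[.03,.05,.04]);print(n,len(Q),np.round(np.percentile(Q,[2,50,98],axis=0),3).tolist())
    for s in silhouettes(n,"thermometer")[:4]:
        k=cloud(c,s["region"])
        if len(k) and np.median(k[:,2])>.1: print(round(s["conf"],2),np.round(np.percentile(k,[2,50,98],axis=0),3).tolist())
    for X,col in [(win,(0,0,255)),(L,(0,255,0))]: cv2.circle(im,tuple(proj(c,X).astype(int)),1,col,-1)
    k=proj(c,win).astype(int);ims.append(cv2.resize(im[k[1]-60:k[1]+60,k[0]-80:k[0]+80],(400,300)))
cv2.imwrite("pics/aim.png",np.hstack(ims))
sleep(1.8);print(current_clock(),current_finger_gap())
E
```

```text
[0.54231567 0.04310098 0.14581967] [ 0.53482707 -0.06648542  0.16601967] hit [-0.06580785 -0.00012034  0.00038475] 0.10019930341133712
scene 73 [[0.541, -0.066, 0.154], [0.555, -0.041, 0.174], [0.559, -0.019, 0.203]]
side 354 [[0.519, -0.078, 0.158], [0.535, -0.062, 0.188], [0.555, -0.033, 0.205]]
0.83 [[0.52, -0.076, -0.002], [0.54, -0.022, 0.205], [0.608, 0.32, 0.211]]
37.0583 0.03560117114618712
```

View pics/aim.png

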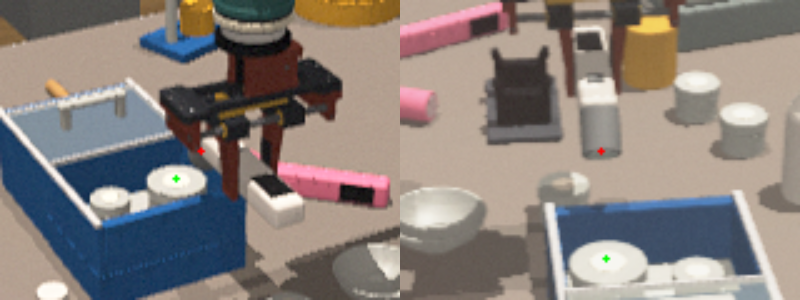

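The overlay shows the window (red) at the head's end and the aim point (green) on the big lid's dot in both views. The pose was held for over 2 s. Returning it to the rest.

```bash
python3 - <<'E'
from h import *
servo_line([.5421,.0431,.19],rate=.12)
servo_line([.4929,.339,.19],rate=.17)
servo_line([.4929,.339,.05],rate=.12)
r=servo_line([.4929,.339,.0145],rate=.035,contact_N=6);print(r,current_position(),current_force())
move_gripper(.07);sleep(.2)
servo_line([.4929,.339,.15],rate=.12);servo_line([.4929,.339,.36],rate=.3)
move_ptp([.5,.30,.36],current_orientation());sleep(.3)
w=capture("wrist");W=wcloud(w)
rect("therm top",W,(.42,.2,.071),(.56,.45,.085));rect("base",W,(.43,.22,.004),(.57,.45,.012))
for n in ["scene","side"]:
    c=capture(n);C=cloud(c);rect(n+" handle",C,(.5,-.4,.143),(.65,-.06,.155))
    rect(n+" therm",C,(.42,.2,.07),(.56,.43,.085))
cv2.imwrite("pics/end.png",w["image"]);print(current_clock(),current_force())
E
```

```text
False [0.49312269 0.33911472 0.01472221] [-0.39837422 -0.7695139  -2.29554033]
therm top 3689 [0.4918 0.3332] [0.1844 0.036 ] 86.82 med [0.4922 0.3388 0.0766]
base 2709 [0.493  0.3428] [0.16   0.0904] 86.75 med [0.514  0.3463 0.0067]
scene handle 100 [ 0.5691 -0.278 ] [0.0189 0.0898] 88.23 med [ 0.5696 -0.2785  0.1481]
scene therm 793 [0.4956 0.3383] [0.1842 0.0371] 86.26 med [0.4992 0.3509 0.0762]
side handle 262 [ 0.5678 -0.2862] [0.02   0.0887] 86.83 med [ 0.5681 -0.2894  0.1493]
side therm 318 [0.4935 0.329 ] [0.1965 0.0357] 86.31 med [0.4929 0.324  0.0755]
45.7583 [-0.19273673 -0.37571368 -0.19097804]
```

View pics/end.png

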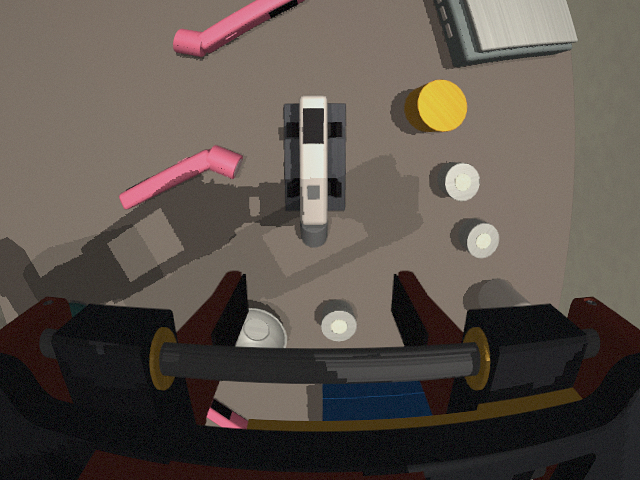

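The thermometer is back on both saddles at (314,165), within 1 mm of where it started. The cover is still open and nothing has been disturbed, so I'm handing in.

```bash
python3 -c "
from bench import *
print(close_job())"
```

```text
the job is handed in; nothing more can be done
None
```

I handed the job in at about 46 s: the cover measures 132–136 mm open, the thermometer was held on the large tin's lid from about 10 cm for over two seconds, and it is back on both saddles; the hand-in returned no verdict.

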